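# Stand the utensil post in the serving ledge by feel

## Robot

A 6-joint arm with a two-finger parallel gripper is mounted at the origin on the work surface. World frame = base frame: x ahead of the robot, y to its left, z up, the work surface at z = 0. Lengths are in mm, angles in rad, forces in N, time in s.
With the tool pointing down it reaches from about 325 to 750 mm from the base axis. Payload 7.6 kg.
Tool frame: the origin (TCP) lies on the mounting face of the last link; the fingertips stand 173 mm ahead of it and the grasp point (between the pads) lies 155 mm ahead of it (r.tips_ahead is the distance from the TCP to the fingertips, in mm); x points along the fingers, z is the direction in which the jaws open and shut, and the axes are right-handed (so a half turn about x gives the same grasp; the last joint's range is limited). The gripper opens to 85 mm and grips with 20 to 120 N. Pads are 22 mm wide; open, the fingers measure 114 mm over their backs; the gripper's body (76 mm by 85 mm) begins 54 mm behind the grasp point. The pads swing forward as they close: fully open they stand 13 mm farther back than shut.
Start: joints at [1.248, 0.052, 1.401, -0, 1.689, -0.07], TCP at [131.288, 508.323, 404.723] pointing down, gripper open.
Joint ranges: [-2.9, 2.9], [-0.91, 2.17], [0.12, 2.37], [-1.06, 4.2], [0.26, 2.73], [-2.93, 2.93]. Speed limits (rad/s): [2.57, 2.57, 3.01, 3.14, 3.14, 3.14].

## Interface

Orientations are given as a rotation vector (axis times angle).
In Python, from workcell import r, snapshot, models gives the robot as it stands.
- The arm moves only by the tool arm_command, never from a script. Its argument "rows" is one flat list of numbers, 7 for each row, row after row: the shift along the tool's x, y, z in cm, then the turn, a rotation vector about the tool's x, y, z in rad, then the finger opening in cm, from 0 to 8.54. A call has 1 to 5 rows; each row is the pose to reach, as a shift and turn from the pose commanded when the call began, along the tool's axes at that moment; what a row does not reach only later rows make up. A row lasts 1/10 s, in which the tool goes at most 50 mm and 8.59 degrees, less where a joint would pass 70% of its speed; a pose out of reach is approached as far as the arm can. A call with a gripper value outside its range is refused whole. The fingers move at their own pace and stop on an object; the grip force is fixed at half the most. Time passes only in rows, so rows that repeat a pose let the fingers close. It gives the time, the measured TCP pose, the force and the opening at its end, in the units of the state.
- r.get_state(): the state, without advancing time (a new reading comes with each control period).
- snapshot(name): name is "scene" or "top"; returns a dict with "img" (384x512x3 uint8, blue, green, red), "fx", "fy", "cx", "cy" (pixels), "world_to_cam" (4x4, takes a point from world to camera coordinates). Camera axes: x right, y down, z forward; pixel columns grow to the right and rows downward; lengths in mm; the calibration is good to about 2 mm. A picture is of the moment at which its call begins. There is no depth.
- r.job_done(): hands the job in, once; it reports no verdict.
Trained networks look in the newest picture that a camera, given by its name, has taken for a name from the list of things; names that differ only in an ending like _2 or _b are one class to them, and where a whole thing is asked for, a point or a joint stands for the part that bears it (a point fixed in the world has none). Each returns a list of dicts, best first, with "confidence" (0 to 1); they miss things now and then, are a little off and sometimes report something else, mostly with a low value. They report only what shows in the picture. A call takes as long as a camera call.
- models.recognise(thing, camera): "location" ([x, y, z] in mm, in world coordinates, good to about 4 mm: the middle of the surface that is visible of it).
- models.trace(thing, camera): "mask" (384x512 bool, what is visible of it).
The state is a dict: "time_s": time; "joint_pos": joint angles; "qd": joint speeds; "effort": joint torques, N m; "eef_pos": TCP position; "eef_rot": TCP orientation; "ft_force": force on the tool from outside, world axes, zero at the start; "ft_torque": the same for the moment, N m; "opening": finger opening in mm.
Only numpy, scipy, OpenCV 4.12 (cv2) and the standard library are available. Lean on these libraries where they do the work, as an engineer would, in place of code of your own. Each camera call takes 0.05 s, during which the arm holds its last target.

## Task

Lift the tall utensil post with the four hooks out of the white rack and stand it in the serving ledge: set its pin on the cushioned steel plate in the ledge's long window, slide it along the plate's middle line until the pin drops into the unmarked blind hole, and leave it upright, let go, with its collar fully home on the plate. Press only gently, so that the cushioned plate is never pushed down near its stop, and do not disturb the short post, the dish or the other things on the counter.

Things in the scene. Friction and masses are not known exactly. Their poses are not given: they have to be found in the camera images.
- post: the tall utensil post, steel, loose, upright, 138 tall, about 0.35 kg (+-15 percent). Origin at its pin tip, z up the post. Heights from the tip: pin 0-22, collar 36 wide 22-28, smooth round shank 22 wide 28-138, grip it at 105-132. Four thin hooks along its +-x and +-y reach 37 out from the axis at heights 74-90. Starts in one of the rack's two holes, collar on the rack, tip 23 above the table
- post_tip (a point): the tip of the post's pin, same as its origin. The pin is 22 long and 14 in diameter; its nose tapers from 9 at the tip to 14 at 6 above the tip. With the post home in the ledge the tip is 22 below the plate's surface, 22 above the table
- ledge: the serving ledge, fixed bare-metal box 90 (x) by 250 (y, its long axis) by 48 high; origin under its centre at table height. In its top a window 56 (x) by 116 (y), centred; the frame round it is 3 thick, top at 48. In the window lies the cushioned plate, its surface 44 above the table when not pressed
- window (a point): middle of the window, 44 above the table, axes as the ledge's. The plate's one blind hole, 16 in diameter, 27 deep, lies on the window's long middle line (x = 0), its centre anywhere from 32 one side of this point to 32 the other (y); not listed, it differs each time. A row of spare holes on this line, 20 apart, is plugged flush with dark plugs and looks similar from above
- plate (a joint): how far the cushioned plate is pushed down, m: 0 at rest, stop at 0.010; it moves straight down only. It stays at 0 up to about 4 N of load (so the post's weight alone does not sink it), then yields 1 mm for each further 1.2 N (about 10 N at 0.005). Above 0.008 (about 13.6 N) is too hard and fails
- rack: white plastic block, fixed, 80 (x) by 150 (y, long axis) by 45 high; origin under its centre at table height. Two round holes 16.5 in diameter, 32 deep, at y = -40 and y = +40, one holding the tall post, the other the short one
- stub: bystander: short plain steel post, 70 tall, same pin, collar and 22 shank but no hooks, in the other hole of the rack; origin at its pin tip
- dish: bystander: small white dish, 52 across, 20 high, on one end of the ledge; origin under its centre
- tumbler: bystander: steel tumbler, 72 across, 85 high; origin under its centre
- bowl: bystander: white bowl, 110 across, 50 high; origin under its centre
- sauce: bystander: orange sauce bottle, 54 across, 160 high; origin under its centre
- jar: bystander: amber jar, 72 across, 90 high; origin under its centre
- spoon: bystander: steel spoon, 190 long, lying on the table at one side, toward +y

How it is judged (in metres and radians):
On the way:
1. the post is lifted clear of the rack, its tip above the ledge's top (height (world z) of post_tip above 0.05 m), for 0.1 s.
At the end, for the whole second after the job is handed in: The tall post stands at rest in the plate's blind hole, let go: pin tip no more than 24.5 mm above the table (collar within 2.5 mm of the plate), within 8 mm of the window's middle line and 38 mm of the ledge's centre along it, upright within 0.06 rad, and the plate is not held down (under 3 mm) (z of post_tip in the frame of ledge between 0.015 and 0.0245 m and x of post_tip in the frame of ledge between -0.008 and 0.008 m and y of post_tip in the frame of ledge between -0.038 and 0.038 m and angle between post's own z axis and vertical below 0.06 rad and linear speed of post below 0.01 m/s and value of joint plate below 0.003 m); the robot touches nothing.
It fails at once if the cushioned plate is pushed down more than 8 mm (value of joint plate above 0.008 m).
It fails at once if a bystander is moved more than 25 mm (distance of any of stub, dish, tumbler, bowl, sauce, jar, spoon from where it was at the start of the episode above 0.025 m).
It also fails if it takes over 61 s, if anything falls off the work surface, if the arm or the gripper's body presses on something with over 40 N, if the wrist force passes 120 N, or if a joint passes its speed limit or range.

## Working session

There is one attempt and no reset: what is moved stays moved. The work goes in short steps, Python scripts to look and compute and a tool call to move; the robot and the scene stay as the last step left them, time stands still between calls to the robot, and variables do not carry over. Pictures are saved under pics/ and viewed, and the job is handed in when it is done.

Besides the shell and the picture viewer there is one more tool, called after "Request:" as name(argument=value, ...), one argument or row to a line, values as JSON. arm_command: Moves the arm, as the interface text tells. Its arguments: {"type":"object","properties":{"rows":{"type":"array","items":{"type":"number"}}},"required":["rows"]}

```bash
mkdir -p pics; ls; python3 - <<'E'
from workcell import r, snapshot, models
import cv2
s=r.get_state()
for k in ('time_s','eef_pos','eef_rot','ft_force','opening'): print(k,s[k])
for n in ('scene','top'):
    p=snapshot(n); cv2.imwrite(f'pics/{n}0.png',p['img']); print(n,p['fx'],p['cx'],p['cy'],p['world_to_cam'])
    for t in ('post','ledge','rack','stub','dish','tumbler','bowl','sauce','jar','spoon','window'):
        print(t,[(  [round(float(v)) for v in d['location']],round(float(d['confidence']),2)) for d in models.recognise(t,n)[:2]])
E
```

```text
pics
time_s 0.0
eef_pos [131.28286488 508.29271935 403.86508418]
eef_rot [-1.02187814  1.31954567  1.02044014]
ft_force [-0.05243338  0.3013686   0.29862194]
opening 85.57888146132544
scene 351.1729248724395 248.11445635299052 192.3054092497089 [[-7.24834609e-01  6.88833759e-01 -1.10834235e-02  4.58289569e+02]
 [ 3.99679152e-01  4.07355062e-01 -8.21168941e-01 -1.98350000e+02]
 [-5.61134000e-01 -5.99641481e-01 -5.70577539e-01  1.34112587e+03]
 [ 0.00000000e+00  0.00000000e+00  0.00000000e+00  1.00000000e+00]]
post [([508, -185, 104], 0.67)]
ledge [([570, 182, 47], 0.69)]
rack [([636, -439, 55], 0.7), ([528, -127, 38], 0.68)]
stub [([498, -105, 69], 0.72)]
dish [([523, 260, 59], 0.73)]
tumbler [([754, 41, 59], 0.7)]
bowl [([723, 170, 27], 0.94)]
sauce [([753, -175, 80], 0.88), ([722, 171, 26], 0.6)]
jar [([637, -441, 58], 0.59)]
spoon [([603, 448, 11], 0.83)]
window [([571, 185, 42], 0.58)]
top 366.58626071166253 249.26555099265943 191.59487939942207 [[-2.62270350e-03 -9.99917777e-01 -1.25523156e-02 -4.53610979e+00]
 [-9.88197997e-01  4.51407497e-03 -1.53115451e-01  5.99962919e+02]
 [ 1.53159524e-01  1.20025967e-02 -9.88128584e-01  1.26234665e+03]
 [ 0.00000000e+00  0.00000000e+00  0.00000000e+00  1.00000000e+00]]
post [([498, -185, 105], 0.49)]
ledge [([539, 137, 45], 0.69)]
rack [([494, -149, 44], 0.68)]
stub [([534, 260, 61], 0.58), ([494, -113, 51], 0.55)]
dish [([535, 260, 63], 0.48)]
tumbler [([761, 28, 35], 0.85)]
bowl [([750, 187, 22], 0.73)]
sauce [([727, -186, 106], 0.62), ([547, 165, 44], 0.37)]
jar [([618, -454, 91], 0.7)]
spoon [([580, 444, 11], 0.7)]
window [([543, 133, 49], 0.58)]
```

View pics/scene0.png

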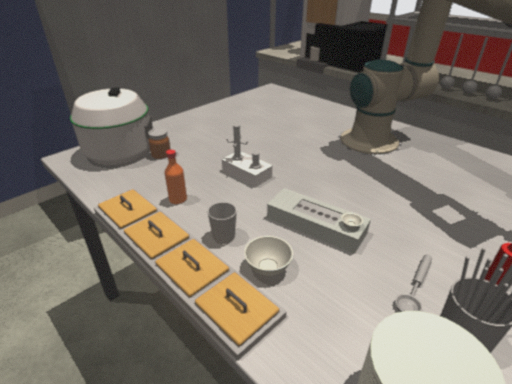

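View pics/top0.png

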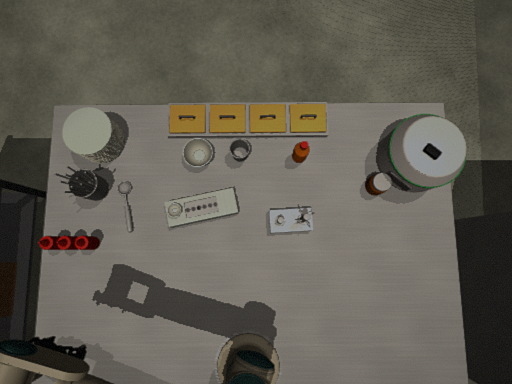

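```bash
python3 - <<'E'
import cv2, numpy as np
t=cv2.imread('pics/top0.png'); s=cv2.imread('pics/scene0.png')
a=cv2.resize(t[175:245,155:245],None,fx=8,fy=8,interpolation=cv2.INTER_CUBIC)
b=cv2.resize(t[195:245,260:325],None,fx=10,fy=10,interpolation=cv2.INTER_CUBIC)
c=cv2.resize(s[180:255,260:375],None,fx=6.5,fy=6.5,interpolation=cv2.INTER_CUBIC)
d=cv2.resize(s[115:190,210:285],None,fx=8,fy=8,interpolation=cv2.INTER_CUBIC)
for n,i in zip('abcd',(a,b,c,d)): cv2.imwrite(f'pics/z{n}.png',i)
E
```

```text
(no output)
```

View pics/za.png

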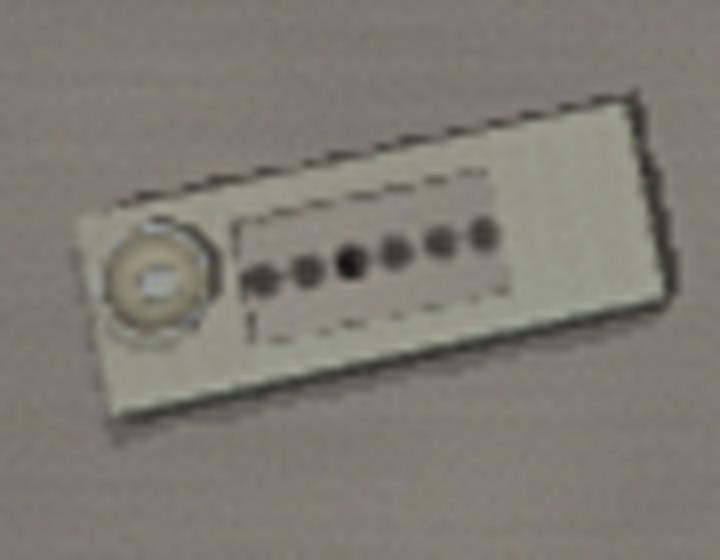

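View pics/zb.png

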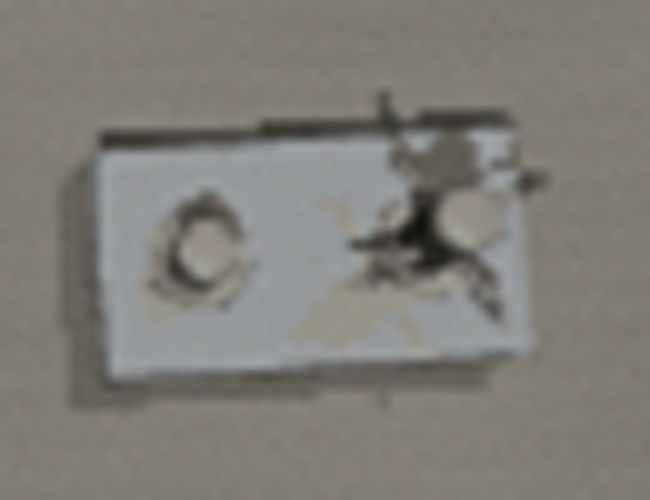

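View pics/zc.png

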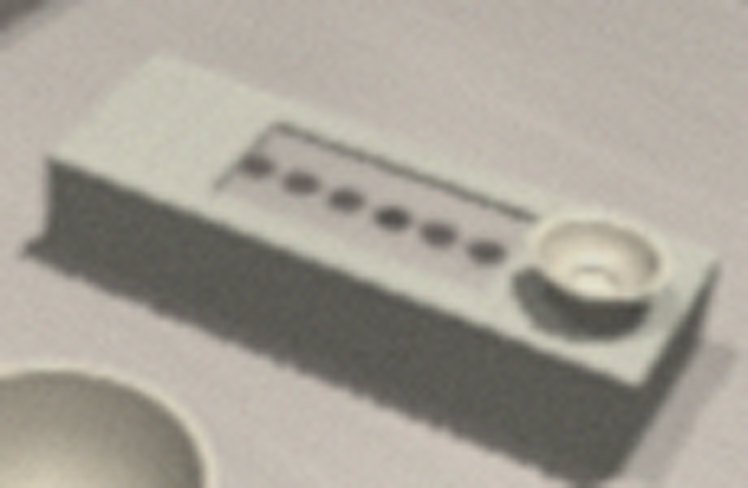

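View pics/zd.png

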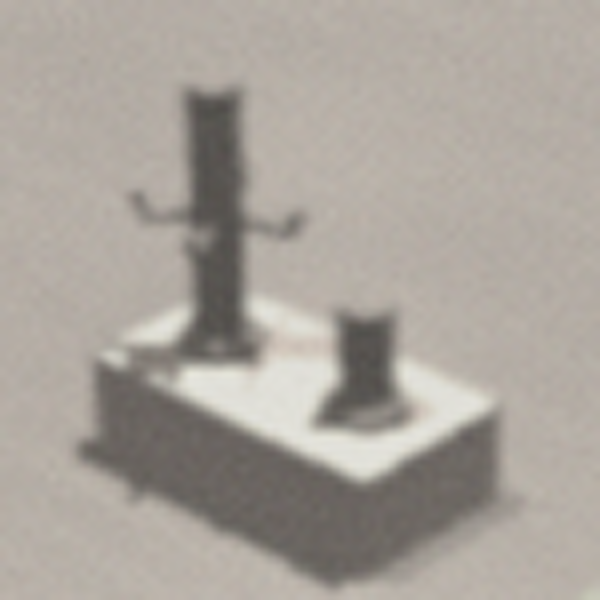

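```bash
cat > h.py <<'E'
import numpy as np
from workcell import r, snapshot, models
def zpx(z,x0,y0,f): 
    return [((a+.5)/f-.5+x0,(b+.5)/f-.5+y0) for a,b in z]
def back(p,uv,z):
    W=np.array(p['world_to_cam']);R=W[:3,:3];t=W[:3,3]
    d=R.T@np.array([(uv[0]-p['cx'])/p['fx'],(uv[1]-p['cy'])/p['fy'],1]);c=-R.T@t
    return c+d*(z-c[2])/d[2]
def proj(p,X):
    W=np.array(p['world_to_cam']);X=W[:3,:3]@np.array(X)+W[:3,3]
    return np.array([p['fx']*X[0]/X[2]+p['cx'],p['fy']*X[1]/X[2]+p['cy']])
E
python3 - <<'E'
from h import *
np.set_printoptions(precision=1,suppress=True)
T=snapshot('top');S=snapshot('scene')
ta=lambda l:zpx(l,155,175,8); tb=lambda l:zpx(l,260,195,10); sc=lambda l:zpx(l,260,180,6.5); sd=lambda l:zpx(l,210,115,8)
def show(n,p,l,z): print(n,np.array([back(p,q,z)[:2] for q in l]).tolist() and np.array([back(p,q,z)[:2] for q in l]))
show('ledge T',T,ta([(78,215),(632,92),(668,300),(115,413)]),48)
show('ledge S',S,sc([(165,55),(715,262),(640,384),(48,158)]),48)
show('win T',T,ta([(234,220),(488,170),(508,292),(250,342)]),48)
show('holes T',T,ta([(262,280),(308,272),(351,262),(395,253),(440,242),(483,235)]),44)
show('holes S',S,sc([(257,166),(301,183),(346,200),(393,217),(438,234),(486,251)]),44)
show('rack T',T,tb([(98,150),(510,125),(525,350),(113,378)]),45)
show('rack S',S,sd([(258,292),(498,405),(365,480),(98,357)]),45)
show('posttop T',T,tb([(470,217)]),161)
show('posttop S',S,sd([(214,92)]),161)
show('stubtop T',T,tb([(209,248)]),93)
show('stubtop S',S,sd([(367,313)]),93)
show('collar S',S,sd([(214,345)]),48)
E
```

```text
ledge T [[565.6 295.8]
 [619.9  49.4]
 [526.6  33.1]
 [477.6 276.6]]
ledge S [[524.6  39.2]
 [480.7 280.9]
 [561.3 298.6]
 [615.2  55.7]]
win T [[563.  226.2]
 [585.  113.4]
 [530.4 103.9]
 [508.7 217.8]]
holes T [[536.6 213.8]
 [540.1 193.4]
 [544.5 174.4]
 [548.5 154.8]
 [553.3 134.8]
 [556.4 115.7]]
holes S [[554.1 115.7]
 [550.3 135.6]
 [546.2 155.3]
 [541.7 175.1]
 [537.8 194. ]
 [533.2 213.3]]
rack T [[ 535.4  -77.7]
 [ 543.7 -223.6]
 [ 464.4 -226.6]
 [ 455.   -82.1]]
rack S [[ 457.9 -213.7]
 [ 454.3  -78. ]
 [ 530.8  -75. ]
 [ 541.9 -218.6]]
posttop T [[ 501.2 -191.9]]
posttop S [[ 506.  -182.7]]
stubtop T [[ 496.8 -112.9]]
stubtop S [[ 500.  -105.2]]
collar S [[ 505.2 -188.7]]
```

```bash
python3 - <<'E'
from h import *
from scipy.spatial.transform import Rotation as R
np.set_printoptions(precision=4,suppress=True)
s=r.get_state();M=R.from_rotvec(s['eef_rot']).as_matrix();print(M,s['eef_pos'],s['joint_pos'])
print(dir(r))
E
```

```text
[[ 0.     -0.9682  0.2501]
 [ 0.0001  0.2501  0.9682]
 [-1.      0.      0.0001]] [131.2733 508.3298 404.7062] [ 1.2477  0.0522  1.4007  0.      1.6886 -0.0703]
['Unreachable', '__class__', '__delattr__', '__dict__', '__dir__', '__doc__', '__eq__', '__format__', '__ge__', '__getattribute__', '__getstate__', '__gt__', '__hash__', '__init__', '__init_subclass__', '__le__', '__lt__', '__module__', '__ne__', '__new__', '__reduce__', '__reduce_ex__', '__repr__', '__setattr__', '__sizeof__', '__str__', '__subclasshook__', '__weakref__', 'get_state', 'job_done', 'tips_ahead']
```

Request:
arm_command(
  rows=[0,-3.3,-3.6,-0.13,0,0,8.5,0,-6.6,-7.2,-0.26,0,0,8.5,0,-9.9,-10.8,-0.39,0,0,8.5,0,-13.2,-14.4,-0.453,0,0,8.5,0,-16.5,-18,-0.453,0,0,8.5],
)

```text
time_s: 1.8
eef_pos: [246.3, 291.0, 404.8]
eef_rot: [-1.357, 1.106, 1.357]
ft_force: [1.7, 0.3, 0.1]
opening: 84.8
```

```bash
cat >> h.py <<'E'
from scipy.spatial.transform import Rotation as R
def to(X,yaw=0.2):
    """shift (cm) and turn to TCP X with tool down, jaw axis along (-sin yaw, cos yaw)"""
    s=r.get_state();M=R.from_rotvec(s['eef_rot']).as_matrix()
    z=np.array([-np.sin(yaw),np.cos(yaw),0]);x=np.array([0,0,-1.]);D=np.c_[x,np.cross(z,x),z]
    print('t',round(s['time_s'],2),'pos',s['eef_pos'].round(1),'F',np.round(s['ft_force'],1),'open',round(s['opening'],1),'shift cm',(M.T@(np.array(X)-s['eef_pos'])/10).round(2),'turn',R.from_matrix(M.T@D).as_rotvec().round(4))
E
python3 -c "
from h import *
to([502,-188,380])"
```

```text
t 1.8 pos [246.3 291.  404.8] F [1.7 0.3 0.1] open 84.8 shift cm [  2.47 -15.39 -52.07] turn [0.0029 0.0003 0.0007]
```

Request:
arm_command(
  rows=[0,-1.4,-4.7,0,0,0,8.5,0,-2.8,-9.4,0,0,0,8.5,0,-4.2,-14.1,0,0,0,8.5,0,-5.6,-18.8,0,0,0,8.5,0,-7,-23.5,0,0,0,8.5],
)

```text
time_s: 2.3
eef_pos: [361.6, 74.4, 405.1]
eef_rot: [-1.356, 1.106, 1.354]
ft_force: [1.3, 0.7, -0.2]
opening: 85.2
```

Request:
arm_command(
  rows=[0.5,-1.4,-4.7,0,0,0,8.5,1,-2.8,-9.4,0,0,0,8.5,1.5,-4.2,-14.1,0,0,0,8.5,2,-5.6,-18.8,0,0,0,8.5,2.4,-7,-23.5,0,0,0,8.5],
)

```text
time_s: 2.8
eef_pos: [477.2, -142.1, 380.4]
eef_rot: [-1.355, 1.108, 1.355]
ft_force: [0.4, 1.1, 0.2]
opening: 84.9
```

```bash

python3 -c "
from h import *
to([502,-188,380])"
```

```text
t 2.8 pos [ 477.2 -142.1  380.4] F [0.4 1.1 0.2] open 84.9 shift cm [ 0.04 -1.52 -4.99] turn [-0.0003 -0.      0.0004]
```

Request:
arm_command(
  rows=[0,-0.8,-2.6,0,0,0,8.5,0,-1.5,-5,0,0,0,8.5,0,-1.5,-5,0,0,0,8.5],
)

```text
time_s: 3.1
eef_pos: [501.9, -188.3, 379.9]
eef_rot: [-1.353, 1.11, 1.354]
ft_force: [0.1, 0.7, -0.5]
opening: 85.1
```

```bash

python3 - <<'E'
from h import *
import cv2
to([502,-188,380])
for n,(x,y) in (('top',(250,180)),('scene',(190,60))):
    p=snapshot(n); cv2.imwrite(f'pics/{n}1.png',cv2.resize(p['img'][y:y+100,x:x+120],None,fx=6,fy=6,interpolation=cv2.INTER_CUBIC))
    s=r.get_state(); g=s['eef_pos']-[0,0,173]; print(n,proj(p,g),(proj(p,g)-[x,y])*6, (proj(p,[502,-188,161])-[x,y])*6)
E
```

```text
t 3.1 pos [ 501.9 -188.3  379.9] F [ 0.1  0.7 -0.5] open 85.1 shift cm [-0.01 -0.01  0.03] turn [-0.0025  0.0002 -0.0009]
top [307.07723774 214.8354018 ] [342.46342643 209.01241081] [331.92177635 215.94506879]
scene [236.23290484 110.9151623 ] [277.39742903 305.49097382] [276.78967406 391.06933524]
```

View pics/top1.png

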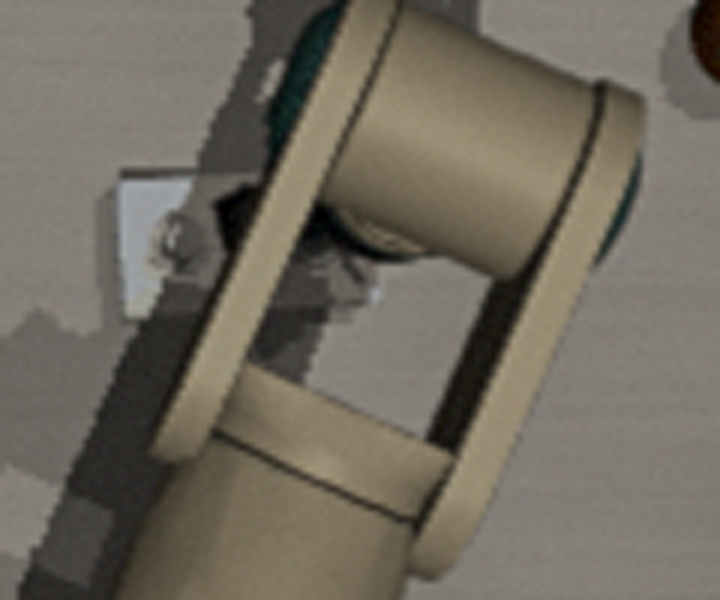

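View pics/scene1.png

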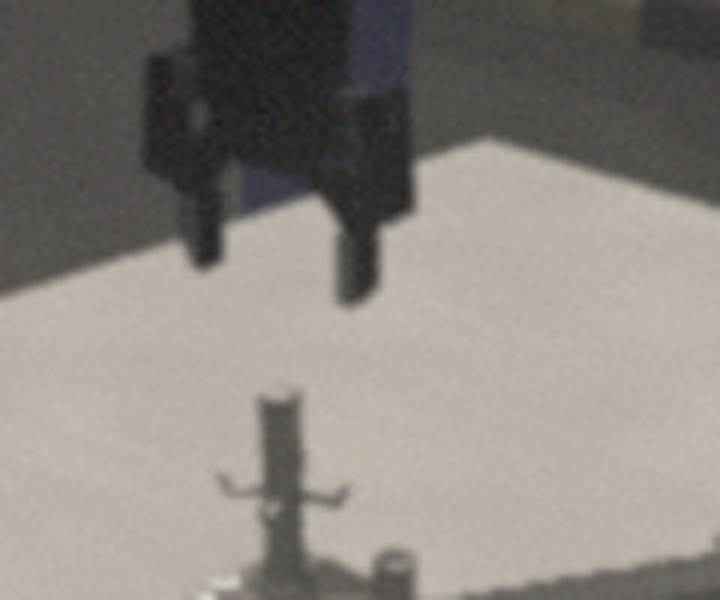

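Request:
arm_command(
  rows=[2,0,0,0,0,0,8.5,4,0,0,0,0,0,8.5,6,0,0,0,0,0,8.5,8.2,0,0,0,0,0,8.5,8.2,0,0,0,0,0,8.5],
)

```text
time_s: 3.7
eef_pos: [500.5, -184.7, 295.8]
eef_rot: [-1.351, 1.108, 1.361]
ft_force: [-0.7, -0.0, 0.4]
opening: 85.2
```

```bash

python3 - <<'E'
from h import *
import cv2
to([502,-188,298])
for n,(x,y) in (('scene',(190,90)),):
    p=snapshot(n); cv2.imwrite(f'pics/{n}2.png',cv2.resize(p['img'][y:y+100,x:x+120],None,fx=6,fy=6,interpolation=cv2.INTER_CUBIC))
E
```

```text
t 3.7 pos [ 500.5 -184.7  295.8] F [-0.7 -0.   0.4] open 85.2 shift cm [-0.22 -0.08 -0.35] turn [ 0.0014  0.0036 -0.0045]
```

View pics/scene2.png

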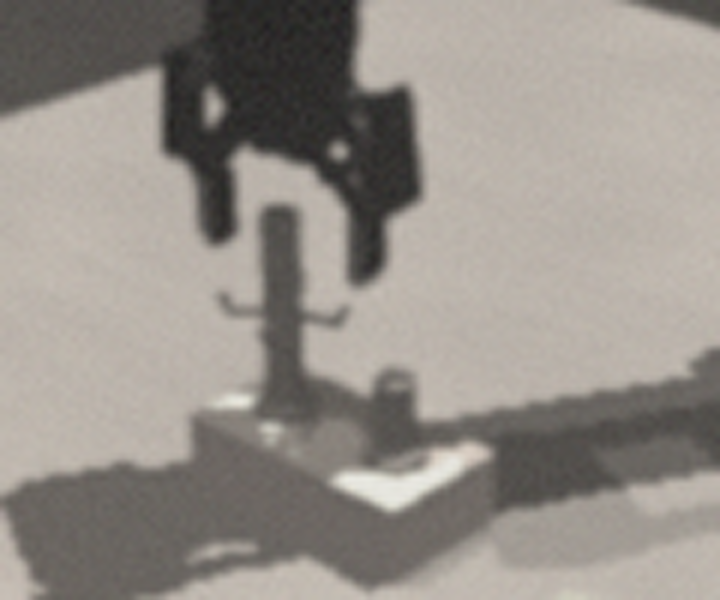

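Request:
arm_command(
  rows=[-0.2,-0.1,-0.35,0,0.0035,-0.0045,8.5,-0.2,-0.1,-0.35,0,0.0035,-0.0045,8.5,-0.2,-0.1,-0.35,0,0.0035,-0.0045,5],
)

```text
time_s: 4.05
eef_pos: [503.2, -189.3, 302.1]
eef_rot: [-1.361, 1.106, 1.348]
ft_force: [-0.1, -0.4, 0.2]
opening: 72.8
```

```bash

python3 -c "
from h import *
to([502,-188,298])"
```

```text
t 4.05 pos [ 503.2 -189.3  302.1] F [-0.1 -0.4  0.2] open 72.8 shift cm [0.4  0.1  0.16] turn [ 0.0002 -0.0047  0.0064]
```

Request:
arm_command(
  rows=[0,0,0,0,0,0,5,0,0,0,0,0,0,5],
)

```text
time_s: 4.25
eef_pos: [503.0, -189.2, 300.9]
eef_rot: [-1.36, 1.106, 1.35]
ft_force: [0.4, 0.1, -0.3]
opening: 49.9
```

Request:
arm_command(
  rows=[0,0,0,0,0,0,5],
)

```text
time_s: 4.35
eef_pos: [503.0, -189.3, 300.7]
eef_rot: [-1.36, 1.106, 1.35]
ft_force: [-0.1, -0.3, 0.1]
opening: 49.8
```

Request:
arm_command(
  rows=[0,0,0,0,0,0,5],
)

```text
time_s: 4.45
eef_pos: [503.0, -189.2, 300.6]
eef_rot: [-1.36, 1.106, 1.35]
ft_force: [0.3, 0.3, -0.3]
opening: 50.3
```

```bash

python3 - <<'E'
from h import *
import cv2
to([502.5,-188.5,298])
p=snapshot('scene'); x,y=190,90; cv2.imwrite('pics/scene3.png',cv2.resize(p['img'][y:y+100,x:x+120],None,fx=6,fy=6,interpolation=cv2.INTER_CUBIC))
E
```

```text
t 4.45 pos [ 503.  -189.2  300.6] F [ 0.3  0.3 -0.3] open 50.3 shift cm [0.26 0.04 0.08] turn [ 0.0002 -0.0034  0.0045]
```

View pics/scene3.png

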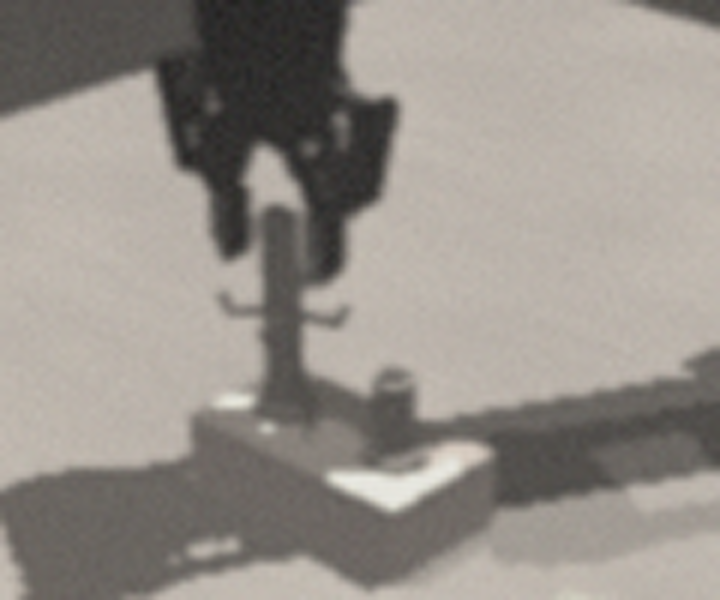

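Request:
arm_command(
  rows=[0.26,0.04,0.08,0,-0.0034,0.0045,4,0.26,0.04,0.08,0,-0.0034,0.0045,3,0.26,0.04,0.08,0,-0.0034,0.0045,2.6,0.26,0.04,0.08,0,-0.0034,0.0045,2.4],
)

```text
time_s: 4.9
eef_pos: [502.5, -188.6, 298.1]
eef_rot: [-1.355, 1.108, 1.355]
ft_force: [0.9, -0.4, 0.1]
opening: 23.8
```

Request:
arm_command(
  rows=[0,0,0,0,0,0,2.2,0,0,0,0,0,0,2.0],
)

```text
time_s: 5.1
eef_pos: [502.5, -188.9, 298.2]
eef_rot: [-1.356, 1.109, 1.354]
ft_force: [-0.2, -3.0, -0.3]
opening: 21.0
```

Request:
arm_command(
  rows=[0,0,0,0,0,0,1.0,0,0,0,0,0,0,1.0],
)

```text
time_s: 5.3
eef_pos: [502.5, -188.9, 298.2]
eef_rot: [-1.356, 1.109, 1.354]
ft_force: [0.6, -4.4, -1.1]
opening: 20.8
```

Request:
arm_command(
  rows=[0,0,-0.04,0,0,0,0.5,-0.3,0,-0.04,0,0,0,0.5,-0.8,0,-0.04,0,0,0,0.5,-1.4,0,-0.04,0,0,0,0.5,-2,0,-0.04,0,0,0,0.5],
)

```text
time_s: 5.8
eef_pos: [502.4, -188.6, 317.7]
eef_rot: [-1.353, 1.107, 1.357]
ft_force: [0.3, 0.4, -2.6]
opening: 20.4
```

Request:
arm_command(
  rows=[-1,0,0,0,0,0,0.5,-2.5,0,0,0,0,0,0.5,-4,0,0,0,0,0,0.5,-5,0,0,0,0,0,0.5,-5,0,0,0,0,0,0.5],
)

```text
time_s: 6.3
eef_pos: [502.7, -188.9, 370.7]
eef_rot: [-1.358, 1.106, 1.352]
ft_force: [0.1, -0.9, -3.2]
opening: 20.6
```

```bash

python3 - <<'E'
from h import *
import cv2
to([544,174,380])
p=snapshot('scene'); x,y=190,60; cv2.imwrite('pics/scene4.png',cv2.resize(p['img'][y:y+130,x:x+120],None,fx=4.5,fy=4.5,interpolation=cv2.INTER_CUBIC))
E
```

```text
t 6.3 pos [ 502.7 -188.9  370.7] F [ 0.1 -0.9 -3.2] open 20.6 shift cm [ -0.97 -11.27  34.74] turn [ 0.0003 -0.0023  0.0034]
```

View pics/scene4.png

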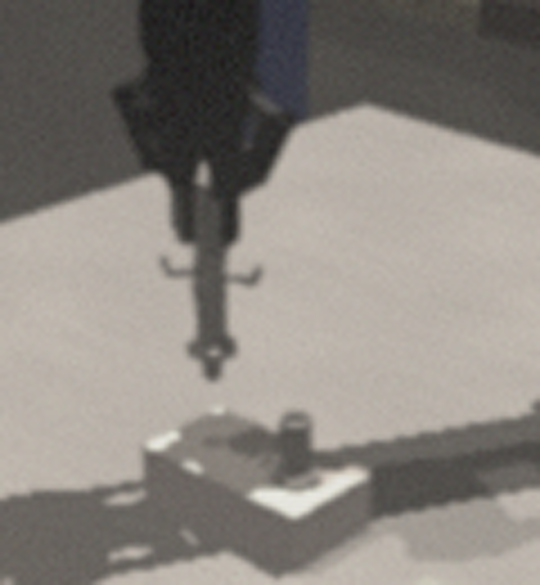

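Request:
arm_command(
  rows=[-3,-0.3,1,0,0,0,0.5,-3,-1.5,5,0,0,0,0.5,-3,-2.9,9,0,0,0,0.5,-3,-4.2,13,0,0,0,0.5,-3,-5.5,17,0,0,0,0.5],
)

```text
time_s: 6.85
eef_pos: [522.5, -9.8, 397.2]
eef_rot: [-1.354, 1.109, 1.356]
ft_force: [0.7, -0.2, -3.3]
opening: 20.6
```

Request:
arm_command(
  rows=[0,-1.3,4,0,0,0,0.5,0,-2.6,8,0,0,0,0.5,0,-3.9,12,0,0,0,0.5,0,-5,15.5,0,0,0,0.5,0,-5.2,16.5,0,0,0,0.5],
)

```text
time_s: 7.35
eef_pos: [540.6, 163.9, 396.7]
eef_rot: [-1.356, 1.107, 1.36]
ft_force: [0.1, -0.9, -3.2]
opening: 20.3
```

Request:
arm_command(
  rows=[0,0,0,0,0,0,0.5,0,0,0,0,0,0,0.5,0,0,0,0,0,0,0.5],
)

```text
time_s: 7.65
eef_pos: [540.9, 159.3, 397.9]
eef_rot: [-1.354, 1.109, 1.354]
ft_force: [-0.3, 0.9, -2.9]
opening: 20.6
```

```bash

python3 -c "
from h import *
to([545,165,345])"
```

```text
t 7.65 pos [540.9 159.3 397.9] F [-0.3  0.9 -2.9] open 20.6 shift cm [ 5.29 -0.51  0.48] turn [-0.0015 -0.0004 -0.0003]
```

Request:
arm_command(
  rows=[1.5,-0.5,0.5,0,0,0,0.5,3,-0.5,0.5,0,0,0,0.5,4.5,-0.5,0.5,0,0,0,0.5,5.3,-0.5,0.5,0,0,0,0.5,5.3,-0.5,0.5,0,0,0,0.5],
)

```text
time_s: 8.15
eef_pos: [544.4, 166.4, 342.7]
eef_rot: [-1.354, 1.111, 1.358]
ft_force: [-0.2, 0.0, -2.9]
opening: 20.4
```

Request:
arm_command(
  rows=[0,0,0,0,0,0,0.5,0,0,0,0,0,0,0.5],
)

```text
time_s: 8.35
eef_pos: [544.8, 166.6, 346.0]
eef_rot: [-1.356, 1.106, 1.354]
ft_force: [0.3, -0.1, -2.2]
opening: 21.0
```

```bash

python3 - <<'E'
from h import *
import cv2
to([545,165,330])
s=r.get_state();g=s['eef_pos']
for n,(x,y) in (('top',(150,160)),('scene',(250,120))):
    p=snapshot(n); cv2.imwrite(f'pics/{n}5.png',cv2.resize(p['img'][y:y+130,x:x+130],None,fx=4.6,fy=4.6,interpolation=cv2.INTER_CUBIC))
    q=lambda X:((proj(p,X)-[x,y])*4.6).round(1)
    print(n,'tip',q(g-[0,0,275]),'h80',q(g-[0,0,195]),'hole',q([543,174.7,44]))
E
```

```text
t 8.35 pos [544.8 166.6 346. ] F [ 0.3 -0.1 -2.2] open 21.0 shift cm [ 1.6   0.02 -0.16] turn [ 0.0003 -0.      0.0017]
top tip [227.7 213.2] h80 [211.2 200.5] hole [222.3 219.6]
scene tip [311.4 384.9] h80 [326.9 262.7] hole [320.2 428.3]
```

View pics/top5.png

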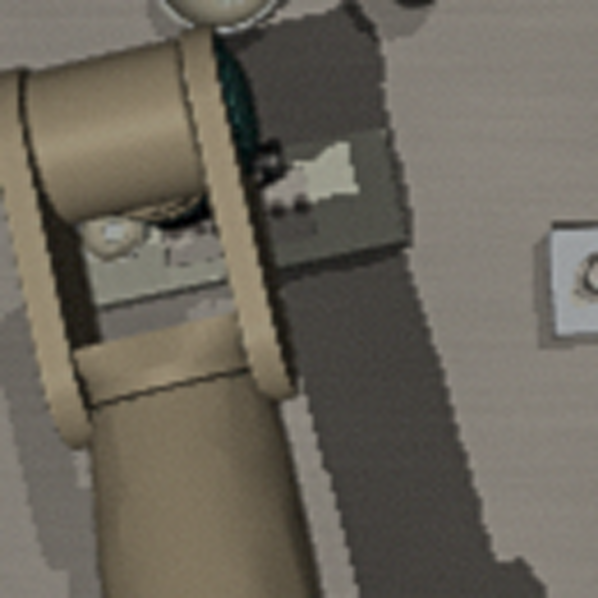

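View pics/scene5.png

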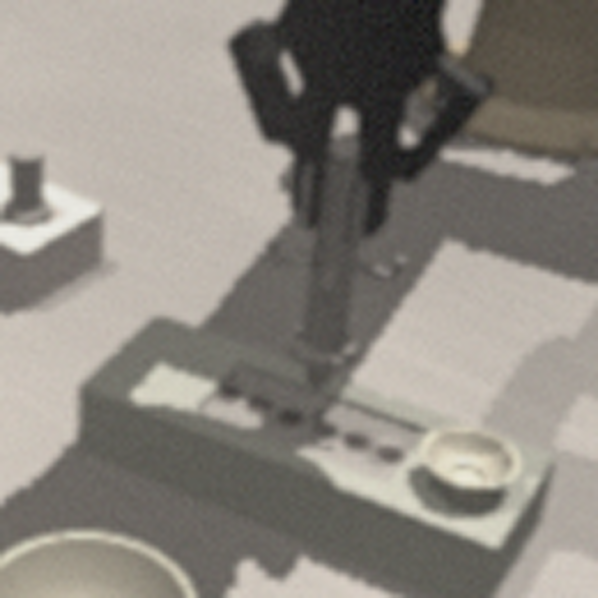

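Request:
arm_command(
  rows=[0.8,0,-0.1,0,0,0,0.5,1.6,0,-0.2,0,0,0,0.5,2.1,0,-0.2,0,0,0,0.5,2.1,0,-0.2,0,0,0,0.5,2.1,0,-0.2,0,0,0,0.5],
)

```text
time_s: 8.95
eef_pos: [545.1, 164.6, 323.9]
eef_rot: [-1.355, 1.108, 1.355]
ft_force: [-0.2, -0.1, -2.7]
opening: 20.5
```

```bash
cat > look.py <<'E'
from h import *
import cv2,sys
s=r.get_state();g=s['eef_pos'];to([543,174.7,319])
p=snapshot('scene');x,y,f,w,h=285,180,9,70,60
im=cv2.resize(p['img'][y:y+h,x:x+w],None,fx=f,fy=f,interpolation=cv2.INTER_CUBIC)
im=cv2.convertScaleAbs(im,alpha=1.6,beta=-20)
cv2.imwrite(sys.argv[1],im)
q=lambda X:((proj(p,X)-[x,y]+.5)*f-.5).round(1)
print('tip',q(g-[0,0,275]),'col',q(g-[0,0,275-25]),'hole',q([543,174.7,44]),'+x10',q([553,174.7,44]),'+y10',q([543,184.7,44]))
E
python3 look.py pics/l6.png
```

```text
t 8.95 pos [545.1 164.6 323.9] F [-0.2 -0.1 -2.7] open 20.5 shift cm [0.49 0.01 1.03] turn [ 0.0002 -0.     -0.0003]
tip [284.2 276.2] col [293.  206.2] hole [315.4 302. ] +x10 [294.  317.2] +y10 [343.9 317.5]
```

View pics/l6.png

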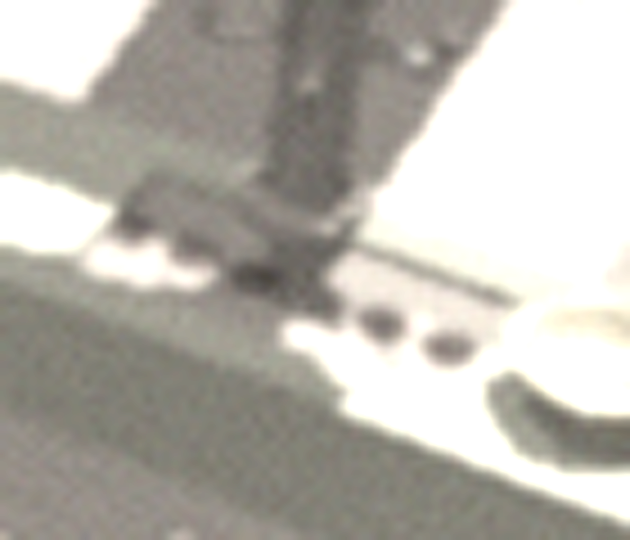

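Request:
arm_command(
  rows=[0.2,-0.2,0,0,0,0,0.5,0.4,-0.2,0,0,0,0,0.5,0.4,-0.2,0,0,0,0,0.5,0.4,-0.2,0,0,0,0,0.5],
)

```text
time_s: 9.4
eef_pos: [547.1, 165.0, 320.0]
eef_rot: [-1.355, 1.108, 1.355]
ft_force: [0.0, -0.6, -3.2]
opening: 21.0
```

Request:
arm_command(
  rows=[0.1,0,0,0,0,0,0.5,0.1,0,0,0,0,0,0.5,0.1,0,0,0,0,0,0.5],
)

```text
time_s: 9.7
eef_pos: [547.1, 165.0, 319.1]
eef_rot: [-1.355, 1.108, 1.355]
ft_force: [-0.4, -0.5, -3.3]
opening: 20.7
```

Request:
arm_command(
  rows=[0.05,0,0,0,0,0,0.5,0.1,0,0,0,0,0,0.5,0.1,0,0,0,0,0,0.5],
)

```text
time_s: 10.0
eef_pos: [547.1, 165.0, 318.7]
eef_rot: [-1.356, 1.107, 1.354]
ft_force: [0.2, 0.2, 0.5]
opening: 20.4
```

Request:
arm_command(
  rows=[0.05,0,0,0,0,0,0.5,0.1,0,0,0,0,0,0.5,0.1,0,0,0,0,0,0.5],
)

```text
time_s: 10.3
eef_pos: [547.1, 165.0, 317.4]
eef_rot: [-1.355, 1.107, 1.355]
ft_force: [-0.7, -0.9, 3.2]
opening: 20.6
```

Request:
arm_command(
  rows=[0,0,0.15,0,0,0,0.5,0,0,0.3,0,0,0,0.5,0,0,0.45,0,0,0,0.5],
)

```text
time_s: 10.6
eef_pos: [546.3, 169.2, 317.2]
eef_rot: [-1.356, 1.108, 1.354]
ft_force: [1.0, -4.1, 3.5]
opening: 20.8
```

Request:
arm_command(
  rows=[0,0,0.1,0,0,0,0.5,0,0,0.2,0,0,0,0.5],
)

```text
time_s: 10.8
eef_pos: [545.8, 171.3, 317.1]
eef_rot: [-1.355, 1.108, 1.355]
ft_force: [1.6, -2.9, 3.1]
opening: 20.3
```

Request:
arm_command(
  rows=[0,0,0.1,0,0,0,0.5,0,0,0.2,0,0,0,0.5],
)

```text
time_s: 11.0
eef_pos: [545.0, 173.8, 315.8]
eef_rot: [-1.353, 1.108, 1.358]
ft_force: [-0.2, 0.1, -1.9]
opening: 20.5
```

Request:
arm_command(
  rows=[0.1,0,0.05,0,0,0,0.5,0.1,0,0.05,0,0,0,0.5,0.1,0,0.05,0,0,0,0.5],
)

```text
time_s: 11.3
eef_pos: [545.2, 174.0, 315.6]
eef_rot: [-1.355, 1.108, 1.356]
ft_force: [-0.4, -0.5, -2.7]
opening: 20.6
```

Request:
arm_command(
  rows=[0.1,0,0,0,0,0,0.5,0.1,0,0,0,0,0,0.5],
)

```text
time_s: 11.5
eef_pos: [545.3, 173.8, 314.8]
eef_rot: [-1.355, 1.108, 1.355]
ft_force: [0.0, -1.0, -4.1]
opening: 20.5
```

Request:
arm_command(
  rows=[0.1,0,0,0,0,0,0.5,0.2,0,0,0,0,0,0.5,0.2,0,0,0,0,0,0.5],
)

```text
time_s: 11.8
eef_pos: [545.3, 173.9, 313.1]
eef_rot: [-1.355, 1.107, 1.355]
ft_force: [1.1, 0.4, -3.4]
opening: 20.6
```

Request:
arm_command(
  rows=[0.1,0,0,0,0,0,0.5,0.2,0,0,0,0,0,0.5,0.2,0,0,0,0,0,0.5],
)

```text
time_s: 12.1
eef_pos: [545.3, 173.9, 311.0]
eef_rot: [-1.355, 1.107, 1.355]
ft_force: [1.7, 0.9, -2.8]
opening: 20.7
```

Request:
arm_command(
  rows=[0.1,-0.03,0,0,0,0,0.5,0.2,-0.05,0.02,0,0,0,0.5,0.3,-0.05,0.02,0,0,0,0.5,0.3,-0.05,0.02,0,0,0,0.5],
)

```text
time_s: 12.5
eef_pos: [545.7, 174.1, 307.8]
eef_rot: [-1.355, 1.108, 1.355]
ft_force: [1.1, 0.9, -3.2]
opening: 20.6
```

Request:
arm_command(
  rows=[0.1,0,0,0,0,0,0.5,0.2,0,0,0,0,0,0.5,0.3,0,0,0,0,0,0.5,0.3,0,0,0,0,0,0.5],
)

```text
time_s: 12.9
eef_pos: [545.7, 174.1, 304.9]
eef_rot: [-1.355, 1.108, 1.355]
ft_force: [0.2, 1.4, -2.6]
opening: 20.8
```

Request:
arm_command(
  rows=[0.1,0,0,0,0,0,0.5,0.2,0,0,0,0,0,0.5,0.3,0,0,0,0,0,0.5,0.3,0,0,0,0,0,0.5],
)

```text
time_s: 13.3
eef_pos: [545.7, 174.1, 301.9]
eef_rot: [-1.355, 1.108, 1.355]
ft_force: [1.5, 1.3, -3.0]
opening: 20.6
```

Request:
arm_command(
  rows=[0.1,-0.03,0.02,0,0,0,0.5,0.2,-0.03,0.02,0,0,0,0.5,0.3,-0.03,0.02,0,0,0,0.5,0.3,-0.03,0.02,0,0,0,0.5],
)

```text
time_s: 13.7
eef_pos: [545.9, 174.3, 298.7]
eef_rot: [-1.355, 1.108, 1.355]
ft_force: [0.4, 1.1, -3.0]
opening: 20.7
```

Request:
arm_command(
  rows=[0.1,0,0,0,0,0,0.5,0.15,0,0,0,0,0,0.5,0.15,0,0,0,0,0,0.5],
)

```text
time_s: 14.0
eef_pos: [546.0, 174.3, 297.4]
eef_rot: [-1.355, 1.108, 1.355]
ft_force: [1.0, 0.1, -4.0]
opening: 20.3
```

Request:
arm_command(
  rows=[0.05,0,0,0,0,0,0.5,0.1,0,0,0,0,0,0.5,0.1,0,0,0,0,0,0.5],
)

```text
time_s: 14.3
eef_pos: [546.0, 174.3, 297.2]
eef_rot: [-1.355, 1.107, 1.355]
ft_force: [-2.0, 0.4, 1.2]
opening: 20.8
```

Request:
arm_command(
  rows=[0,0,0,0,0,0,2.3,0,0,0,0,0,0,2.6,0,0,0,0,0,0,3,0,0,0,0,0,0,4,0,0,0,0,0,0,6],
)

```text
time_s: 14.8
eef_pos: [546.0, 174.4, 296.6]
eef_rot: [-1.355, 1.108, 1.355]
ft_force: [0.8, 0.5, -0.1]
opening: 53.0
```

```bash
python3 look.py pics/l7.png
```

```text
t 14.8 pos [546.  174.4 296.6] F [ 0.8  0.5 -0.1] open 53.0 shift cm [-2.24  0.29  0.09] turn [0.0002 0.     0.0001]
tip [300.2 366.8] col [309.1 298.9] hole [315.4 302. ] +x10 [294.  317.2] +y10 [343.9 317.5]
```

View pics/l7.png

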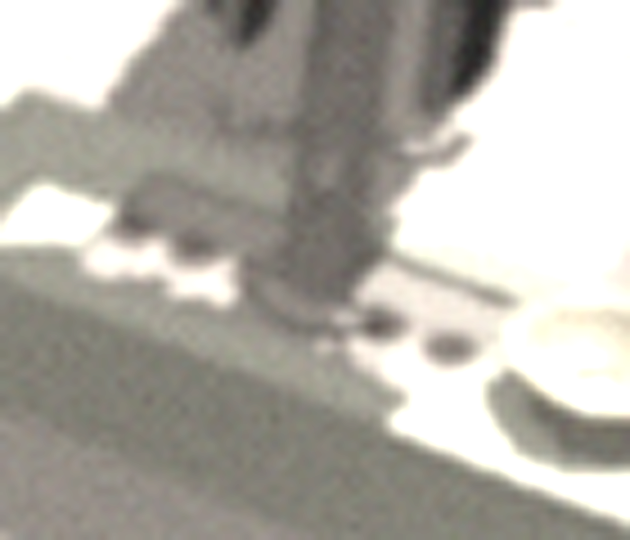

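Request:
arm_command(
  rows=[0,0,0,0,0,0,8.5,0,0,0,0,0,0,8.5,-1,0,0,0,0,0,8.5,-3,0,0,0,0,0,8.5,-6,0,0,0,0,0,8.5],
)

```text
time_s: 15.35
eef_pos: [545.7, 174.3, 356.3]
eef_rot: [-1.354, 1.11, 1.357]
ft_force: [0.2, 0.1, -0.3]
opening: 85.2
```

Request:
arm_command(
  rows=[-3,0,0,0,0,0,8.5,-6,0,0,0,0,0,8.5,-6,4,-3.0,0,0,0,8.5,-6,8,-6,0,0,0,8.5,-6,12,-9,0,0,0,8.5],
)

```text
time_s: 15.85
eef_pos: [444.9, 61.4, 417.3]
eef_rot: [-1.356, 1.107, 1.355]
ft_force: [-0.0, -0.9, 0.3]
opening: 85.1
```

Request:
arm_command(
  rows=[0,1.5,-4,0,0,0,8.5,0,3,-8,0,0,0,8.5,0,3,-12,0,0,0,8.5,0,3,-12,0,0,0,8.5,0,3,-12,0,0,0,8.5],
)

```text
time_s: 16.35
eef_pos: [440.6, -61.8, 417.2]
eef_rot: [-1.354, 1.108, 1.353]
ft_force: [-1.0, -0.1, 0.1]
opening: 84.8
```

```bash
python3 - <<'E'
from h import *
import cv2
to([500,0,400])
for n,(x,y) in (('top',(150,160)),('scene',(260,120))):
    p=snapshot(n); cv2.imwrite(f'pics/{n}8f.png',p['img']);cv2.imwrite(f'pics/{n}8.png',cv2.resize(p['img'][y:y+130,x:x+130],None,fx=4.6,fy=4.6,interpolation=cv2.INTER_CUBIC))
    q=lambda X:((proj(p,X)-[x,y])*4.6).round(1)
    print(n,'collar',q([543.5,174.5,47]),'top',q([543.5,174.5,160]))
E
```

```text
t 16.35 pos [440.6 -61.8 417.2] F [-1.  -0.1  0.1] open 84.8 shift cm [ 1.73 -7.04  4.89] turn [-0.0017 -0.      0.0008]
top collar [222.  218.5] top [198.  200.9]
scene collar [273.9 424.3] top [296.7 253. ]
```

View pics/scene8.png

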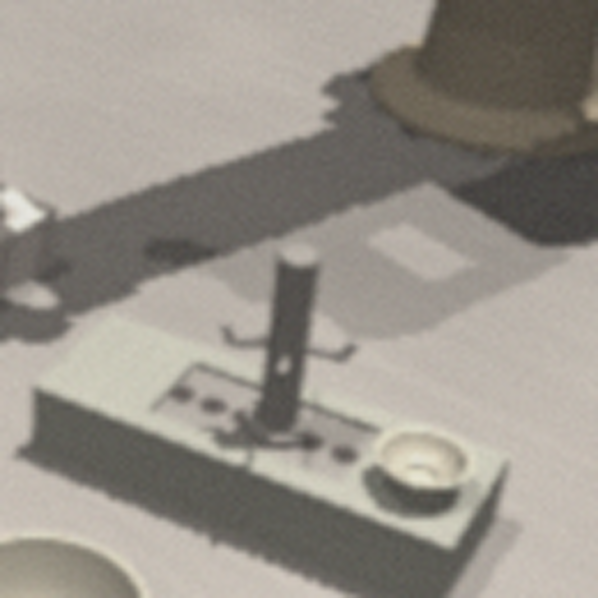

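View pics/top8f.png

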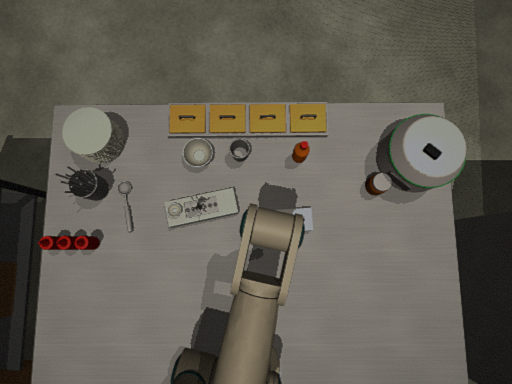

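```bash
python3 -c "
from h import *
print(r.job_done())"
```

```text
the job is handed in; nothing more can be done
None
```

The tall post is standing in the ledge's blind hole, let go and upright, and I handed the job in at about 16.5 s of the 61 s allowed. The hand-in gives no verdict, so this rests on my own checks.

**What I did:**
- I gripped the post near its top and lifted it clear of the rack, with the tip about 95 mm above the table by arm height.
- I set the pin on the plate about 10 mm short of the hole, which was the darkest in the row in both cameras.
- I slid it along the middle line with about 6–7 N on the plate, roughly 2 mm of sink, until the force fell away as the pin dropped in.
- I then lowered it 19 mm to collar contact, which came at about 4 N, let go and backed away.

**Checks that passed:**
- **Depth:** the collar touched with the arm about 22 mm below the height where the pin first met the plate, as expected for a full seat.
- **Upright:** in the last scene picture the post's top was within about 2 enlarged pixels (roughly 1 mm) of where a vertical, seated post should be.
- **Bystanders:** the dish, bowl, tumbler, sauce bottle, jar and spoon looked unmoved in the last pictures. The arm hid most of the rack there, so I did not re-check the short post after the lift.

**Where readings disagreed:** the two cameras put the post's starting place up to 9 mm apart. I took a middle value and corrected it with finger alignment and contact forces.

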